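# Find the hidden rail under the cabinet's thin top and stand the sugar jar on it

### The job

The refilled sugar jar goes back on the thin middle panel of the brown cabinet's top, which gives under weight everywhere except over one hidden cross rail that runs beneath it from front to back. First, leaving the jar where it is, press along the panel with the closed fingertips to feel where it stops giving, and prove the spot by leaning on it for a moment with about 10 N, never pressing the cabinet with more than 45 N. Then set the jar down gently and upright on the panel, centred over the rail so that the panel stays flat under it, let go, and leave everything else as it was.

Things in the scene. Friction and masses are not known exactly. Their poses are not given: they have to be found in the camera images.
- cabinet: Low brown laminate cabinet, fixed to the worktop, 260 mm deep (x), 600 wide (y), 110 high; origin at the centre of its underside, x to its back, y to its left, drawers in front (-x). Its top: solid ends and solid front and back bars, upper face at 110 mm, framing an opening 190 mm (x) by 290 mm (y) with the thin, lighter brown panel, whose face is at 108 mm
- panel_middle (a point): Middle of the panel's face, axes as the cabinet's. Under the panel one unseen solid rail, 16 mm wide in y, runs parallel to x; its centreline's y is anywhere from -75 to 75 mm. The panel is glued to it and springy on both sides: F newtons at d metres beyond the rail's edge sink it there by F*d*d/20 metres (5 N at 100 mm: 2.5 mm), at any x; over the rail it does not sink
- frame_front (a point): Middle of the front bar of the cabinet's top frame, on its upper face: solid, 35 mm wide in x, exactly 2 mm higher than the panel's face
- panel_left (a joint): How far the panel is bent down on the left (+y) side of the hidden rail, rad, about the rail's edge: 0 flat, at most 0.12; F newtons at d metres beyond the rail's edge bend it by F*d/20
- panel_right (a joint): The same for the right (-y) side of the hidden rail, rad: 0 flat, at most 0.12
- jar: Round glass jar of white sugar, 66 mm across and 80 mm high to the shoulder, with an orange seal and a glass lid held by a steel wire clamp, 106 mm high in all, about 0.65 kg; origin at the centre of its foot, z up. The clamp sticks out 41 mm from the axis at -x and the wire hinge 40 mm at +x, both above 55 mm; its y sides are plain glass, the place to grip it
- mug: Pink ceramic mug on one solid end of the cabinet's top, 80 mm across, 90 mm high, handle at its +y out to 77 mm; origin at the centre of its foot; to be left alone
- saucer: Stainless steel saucer, facing up, on the other solid end of the cabinet's top, 124 mm across, 16 mm high; origin at the centre of its underside; to be left alone
- tin: Round steel tea tin with a green label on the worktop beside the cabinet, on the side where the jar is not, 68 mm across, 100 mm high; origin at the centre of its foot; to be left alone
- caddy: Cream plastic rotating caddy on a black foot, with three cups each holding an upright steel teaspoon, on the worktop behind the cabinet, 128 mm across, 160 mm high; origin at the centre of its foot; to be left alone
- coffee: Amber glass jar of coffee with a black lid on the worktop behind the cabinet, 76 mm across, 130 mm high; origin at the centre of its foot; to be left alone
- creamer: Small white cream jug on the worktop behind the cabinet, 64 mm across, 75 mm high; origin at the centre of its foot; to be left alone
Mind the look-alikes: they are no part of the job. Leave any purple, red or yellow look-alike of the jar alone.

How it is judged (in metres and radians):
On the way, in this order (a step that is already met when the one before it is completed fails the run):
1. the fingertips lean on the panel right over the hidden rail with more than 5 N, the panel staying flat on both sides (under 0.003 rad), the jar still where it was (contact force between the fingers and cabinet above 5 N and value of joint each of panel_left, panel_right below 0.003 rad and y of the grasp point in the frame of cabinet between -0.11 and 0.11 m and x of the grasp point in the frame of cabinet between -0.08 and 0.08 m and distance of jar from where it was at the start of the episode below 0.01 m), for 0.2 s.
2. the jar is lifted clear of the worktop (height (world z) of jar above 0.06 m and contact force between the fingers and jar above 2 N), for 0.1 s.
At the end, for the whole second after the job is handed in: The jar stands upright (within 0.03 rad), at rest and let go, its whole foot on the thin panel and over the hidden rail, so that the panel is flat on both sides of the rail (each bent by less than 0.003 rad: jar axis within about 15 mm of the rail's centreline) (x of jar in the frame of cabinet between -0.062 and 0.062 m and y of jar in the frame of cabinet between -0.11 and 0.11 m and z of jar in the frame of cabinet between 0.105 and 0.111 m and angle between jar's own z axis and vertical below 0.03 rad and value of joint each of panel_left, panel_right below 0.003 rad and contact force between jar and cabinet above 3 N and linear speed of jar below 0.01 m/s); the robot touches nothing.
It fails at once if the cabinet is pressed with more than 45 N by the fingers or the arm (contact force between any of the fingers, the arm and cabinet above 45 N).
It fails at once if the jar is set down hard: more than 60 N between jar and cabinet (contact force between jar and cabinet above 60 N).
It fails at once if the jar is tipped by more than 0.5 rad (angle between jar's own z axis and vertical above 0.5 rad).
It fails at once if another object is shifted by more than 15 mm (distance of any of mug, saucer, tin, caddy, coffee, creamer from where it was at the start of the episode above 0.015 m).
It also fails if it takes over 72 s, if anything falls off the work surface, if the arm or the gripper's body presses on something with over 40 N, if the wrist force passes 120 N, or if a joint passes its speed limit or range.

### The arm

A 6-joint arm with a two-finger parallel gripper is mounted at the origin on the work surface. World frame = base frame: x ahead of the robot, y to its left, z up, the work surface at z = 0. Lengths are in mm, angles in rad, forces in N, time in s.
With the tool pointing down it reaches from about 325 to 925 mm from the base axis. Payload 3.1 kg.
Tool frame: the origin (TCP) lies at the very end of the fingers, on their centre line; the grasp point (between the pads) lies 19 mm behind it; z points along the fingers, y is the line along which they close (so a half turn about z gives the same grasp; the last joint's range is limited). The gripper opens to 85 mm and grips with 20 to 120 N. Pads are 22 mm wide; open, the fingers measure 114 mm over their backs; the gripper's body (76 mm by 85 mm) begins 54 mm behind the grasp point. The pads swing forward as they close: fully open they stand 13 mm farther back than shut.
Start: joints at [1.162, 0.217, 1.613, -0, 1.311, -0.112], TCP at [182.77, 597.691, 194.8] pointing down, gripper open.
Joint ranges: [-2.75, 2.75], [-0.78, 2.1], [0.31, 2.55], [-1.13, 4.27], [0.13, 2.63], [-2.58, 2.58]. Speed limits (rad/s): [2.79, 2.79, 3.14, 3.14, 3.14, 3.14].

### API

Orientations are given as a unit quaternion [w, x, y, z].
In Python, from cell import sensors, cams, r gives the robot as it stands.
- The arm moves only by the tool play_rows, never from a script. Its argument "series" is a list that holds one entry, the list of rows, each a list of 7 numbers: the shift along the tool's x, y, z in cm, then the turn, a rotation vector about the tool's x, y, z in rad, then the finger opening in cm, from 0 to 8.54. In form: [[[x, y, z, rx, ry, rz, hand], ...]]. A call has 1 to 20 rows; each row shifts and turns the commanded pose from where the row before left it, along the tool's axes as they then stand; what a row does not reach is not made up. A row lasts 1/10 s, in which the tool goes at most 50 mm and 8.59 degrees, less where a joint would pass 70% of its speed; a pose out of reach is approached as far as the arm can. A call with a gripper value outside its range is refused whole. The fingers move at their own pace and stop on an object; "newtons" is the grip in N (left out, the last holds). Time passes only in rows, so rows that do not move let the fingers close. It gives the time, the measured TCP pose, the force, the opening and the grip force at its end, in the units of the state.
- sensors.read_state(): the state, without advancing time (a new reading comes with each control period).
- cams.camera(name): name is "side" or "top"; returns a dict with "color" (420x560x3 uint8, red, green, blue), "z_map" (420x560 float32, mm along the optical axis (not along the pixel's ray), 0 where there is no reading), "vfov" (degrees; the focal length in pixels is half the picture's height over the tangent of half this angle, whatever the lens; pixels are square), "cx", "cy" (the principal point, pixels), "rvec" (rotation vector, rad) and "tvec" (3), from world to camera coordinates, as OpenCV has them. Camera axes: x right, y down, z forward; pixel columns grow to the right and rows downward; lengths in mm; the calibration is good to about 2 mm. A picture is of the moment at which its call begins.
- r.job_done(): hands the job in; it is judged then, once.
The state is a dict: "clock": time; "joints": joint angles; "qvel": joint speeds; "joint_efforts": joint torques, N m; "tcp_pos": TCP position; "eef_rot": TCP orientation; "force": force on the tool from outside, world axes, zero at the start; "ft_torque": the same for the moment, N m; "width": finger opening in mm; "gripper_force": force on a finger pad.
Only numpy, scipy, OpenCV 4.12 (cv2) and the standard library are available. Lean on these libraries where they do the work, as an engineer would, in place of code of your own. Each camera call takes 0.05 s, during which the arm holds its last target. There are 200 camera calls.

## Working session

There is one attempt and no reset: what is moved stays moved. The work goes in short steps, Python scripts to look and compute and a tool call to move; the robot and the scene stay as the last step left them, time stands still between calls to the robot, and variables do not carry over. Pictures are saved under pics/ and viewed, at most 10 in all, crops included, and the job is handed in when it is done.

Besides the shell and the picture viewer there is one more tool, called after "Call:" as a command line: name --argument value ..., lists and objects as JSON in quotes. play_rows: Moves the arm, as the interface text tells. Its arguments: {"type":"object","properties":{"series":{"type":"array","items":{"type":"array","items":{"type":"array","items":{"type":"number"}}}},"newtons":{"type":"number"}},"required":["series"]}

```bash
mkdir -p pics; ls
cat > h.py <<'E'
import numpy as np, cv2, pickle
from cell import sensors, cams, r
def cap(n,f):
    c=cams.camera(n); cv2.imwrite(f'pics/{f}.png',c['color'][...,::-1]); pickle.dump(c,open(f'{f}.pkl','wb')); return c
def K(c):
    f=c['color'].shape[0]/2/np.tan(np.radians(c['vfov'])/2); return f,c['cx'],c['cy'],cv2.Rodrigues(np.array(c['rvec'],float))[0],np.array(c['tvec'],float).ravel()
def cloud(c):
    f,cx,cy,R,t=K(c); z=c['z_map'].astype(float); v,u=np.mgrid[:z.shape[0],:z.shape[1]]
    P=np.stack([(u-cx)/f*z,(v-cy)/f*z,z],-1); W=(P-t)@R; W[z==0]=np.nan; return W
def ray(c,u,v,h):
    f,cx,cy,R,t=K(c); d=np.array([(u-cx)/f,(v-cy)/f,1])@R; o=-t@R; return o+d*(h-o[2])/d[2]
E
python3 - <<'E'
from h import *
for n in('top','side'):
    c=cap(n,n+'0'); print(n,c['vfov'],c['cx'],c['cy'],-K(c)[4]@K(c)[3], (c['z_map']==0).mean(), [k for k in c])
print(sensors.read_state())
E
```

```text
pics
top 44.90993605357149 271.96212713220774 204.897935545015 [ 474.39198838   40.9197101  1775.11820615] 0.004319727891156463 ['color', 'z_map', 'vfov', 'cx', 'cy', 'rvec', 'tvec']
side 44.08213407803693 274.68442816277854 218.84416096995957 [ 187.45017636 -957.59175904 1034.99445609] 0.003949829931972789 ['color', 'z_map', 'vfov', 'cx', 'cy', 'rvec', 'tvec']
{'clock': 0.1, 'joints': array([ 1.16182202e+00,  2.17679292e-01,  1.61477769e+00, -1.77215822e-05,
        1.31132303e+00, -1.12219388e-01]), 'qvel': array([-0.00023021, -0.00193501, -0.00338418, -0.00023346,  0.00324707,
        0.00037091]), 'joint_efforts': array([-9.89814798e-04, -3.98075759e+01, -3.04970920e+01, -1.96047777e-04,
        4.32796558e-03, -2.61909645e-05]), 'tcp_pos': array([182.4295641 , 596.92595   , 193.59649858]), 'eef_rot': array([-2.73521507e-04,  1.47831270e-01,  9.89011991e-01, -1.05895746e-03]), 'force': array([-1.27346456,  0.22714772, -0.14490322]), 'ft_torque': array([-0.0246247 ,  0.0116498 , -0.02539241]), 'gripper_force': 0.0, 'width': 85.77931520519404}
```

View pics/top0.png

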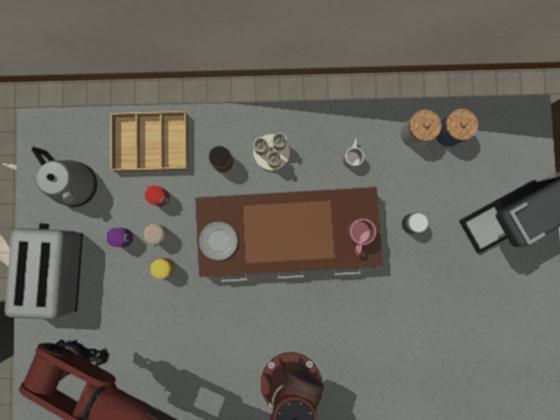

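View pics/side0.png

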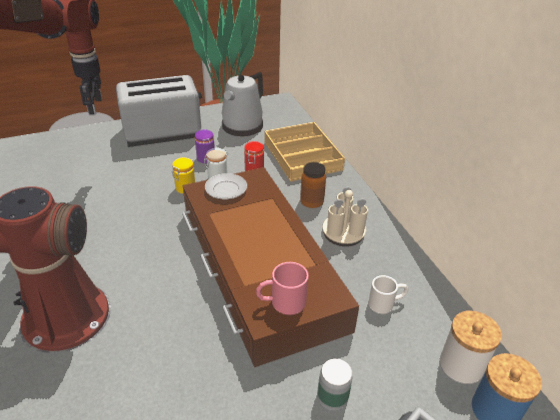

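The top view shows the cabinet at about (288,231) with its panel at (289,231), the saucer at (219,240), the mug at (362,235) and the tin at (418,223). The cream-lidded jar is at (154,234), with purple (118,237), red (156,195) and yellow (161,268) look-alikes around it.

```bash
python3 - <<'E'
from h import *
c=pickle.load(open('top0.pkl','rb')); W=cloud(c); s=pickle.load(open('side0.pkl','rb')); S=cloud(s)
hsv=cv2.cvtColor(c['color'],cv2.COLOR_RGB2HSV)
print('hsv panel,frame',hsv[231,289],hsv[198,289],'z',W[231,289],W[198,289])
# panel / cabinet masks
H,Sa,V=[hsv[...,i].astype(int) for i in range(3)]
z=W[...,2]
cab=((z>95)&(z<122)&(W[...,0]>230)&(W[...,0]<700)&(abs(W[...,1])<420)).astype(np.uint8)
n,l,st,ce=cv2.connectedComponentsWithStats(cab); k=1+st[1:,4].argmax(); m=l==k
rr=cv2.minAreaRect(np.argwhere(m)[:,::-1].astype(np.float32)); print('cab px',rr)
pts=np.array([ray(c,u,v,110)[:2] for v,u in np.argwhere(m)],np.float32)
print('cab world',cv2.minAreaRect(pts), np.nanmedian(z[m]))
brown=((H<15)|(H>170))&(Sa>60)&(W[...,0]>230)&(W[...,0]<700)&(abs(W[...,1])<420)
pm=(m&(V>(int(V[231,289])+int(V[198,289]))/2)).astype(np.uint8)
pm=cv2.morphologyEx(pm,cv2.MORPH_OPEN,np.ones((5,5)))
n,l,st,ce=cv2.connectedComponentsWithStats(pm); k=l[231,289]; q=np.argwhere(l==k)
pp=np.array([ray(c,u,v,108)[:2] for v,u in q],np.float32); print('panel',cv2.minAreaRect(pp),len(q))
# tall things: jar & lookalikes by side & top clouds
for nm,w,cc in(('top',W,c),('side',S,s)):
    for (u,v) in ([(154,234),(118,237),(156,195),(161,268),(219,240),(362,232)] if nm=='top' else [(217,157),(205,140),(254,152),(184,170)]):
        p=w[v,u]; d=np.hypot(w[...,0]-p[0],w[...,1]-p[1])
        a=(d<60)&(abs(w[...,2]-p[2])<8); b,(ww,hh),an=cv2.minAreaRect(w[a][:,:2].astype(np.float32)); cn=cv2.minEnclosingCircle(w[a][:,:2].astype(np.float32))
        print(nm,(u,v),p.round(),'top circ',np.round(cn[0]),round(cn[1]),'med',np.median(w[a],0).round(),cc['color'][v,u])
E
python3 - <<'E'
import cv2
a=cv2.imread('pics/top0.png')[170:290,90:240]; b=cv2.imread('pics/side0.png')[110:210,150:280]
cv2.imwrite('pics/c0.png',cv2.hconcat([cv2.resize(a,(450,360)),cv2.resize(b,(350,360))]))
E
```

```text
hsv panel,frame [ 12 125 116] [ 11 124  84] z [515.12578289  -8.63202168 110.7760076 ] [622.78124321 -11.3969054  118.61878905]
cab px ((287.56036376953125, 231.02584838867188), (79.62705993652344, 183.97610473632812), 86.633544921875)
cab world ((515.9556274414062, -3.852630615234375), (260.36639404296875, 599.9487915039062), 1.9118266105651855) 110.35906918477639
panel ((515.2623291015625, -4.2086181640625), (189.15223693847656, 288.3612365722656), 1.910664677619934) 4969
top (154, 234) [517. 435. 105.] top circ [520. 440.] 36 med [520. 439. 104.] [164 146 132]
top (118, 237) [510. 554. 103.] top circ [510. 566.] 35 med [511. 564. 103.] [103  58 117]
top (156, 195) [645. 427. 105.] top circ [649. 439.] 36 med [650. 438. 104.] [165  55  50]
top (161, 268) [405. 412. 107.] top circ [404. 421.] 33 med [405. 419. 104.] [184 172  78]
top (219, 240) [491. 220. 121.] top circ [492. 220.] 60 med [492. 223. 119.] [151 153 149]
top (362, 232) [ 506. -246.  116.] top circ [ 506. -246.] 60 med [ 507. -246.  114.] [137  93  97]
side (217, 157) [512. 408. 105.] top circ [514. 440.] 34 med [512. 433. 105.] [224 204 174]
side (205, 140) [503. 530.  99.] top circ [507. 555.] 34 med [505. 548. 103.] [119  93 122]
side (254, 152) [638. 411.  95.] top circ [643. 433.] 36 med [637. 416.  96.] [164 108 104]
side (184, 170) [400. 395.  90.] top circ [405. 410.] 42 med [395. 395.  90.] [179 136  28]
```

View pics/c0.png

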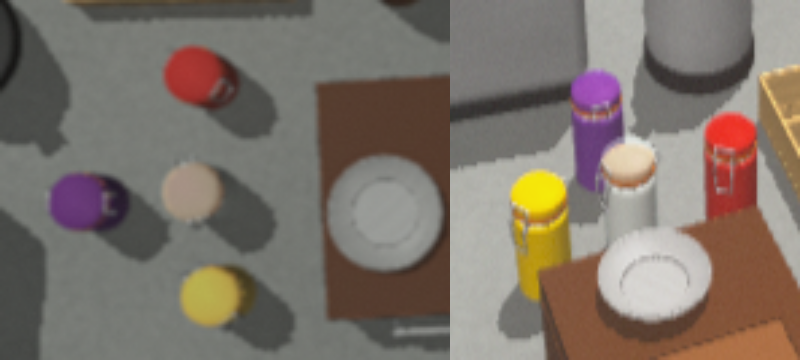

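The crop confirms the lid of the pale jar at top pixel (153.7,234), with its clamp and hinge along world ±x. That makes the y sides free to grip. I'm moving above the panel's left part with the fingers closed.

Call:
play_rows --series '[[[0,0,0,0,0,-0.11,0],[0,0,0,0,0,-0.11,0],[0,0,0,0,0,-0.11,0],[-1.96,-3.29,0.3,0,0,0,0],[-1.96,-3.29,0.3,0,0,0,0],[-1.96,-3.29,0.3,0,0,0,0],[-1.96,-3.29,0.3,0,0,0,0],[-1.96,-3.29,0.3,0,0,0,0],[-1.96,-3.29,0.3,0,0,0,0],[-1.96,-3.29,0.3,0,0,0,0],[-1.96,-3.29,0.3,0,0,0,0],[-1.96,-3.29,0.3,0,0,0,0],[-1.96,-3.29,0.3,0,0,0,0],[-1.96,-3.29,0.3,0,0,0,0],[-1.96,-3.29,0.3,0,0,0,0],[-1.96,-3.29,0.3,0,0,0,0],[-1.96,-3.29,0.3,0,0,0,0],[-1.96,-3.29,0.3,0,0,0,0],[-1.96,-3.29,0.3,0,0,0,0],[0,0,0,0,0,0,0]]]'

```text
clock: 2.1
tcp_pos: [515.4, 78.3, 146.3]
eef_rot: [0.0, -0.014, 1.0, -0.001]
force: [0.1, -0.4, -0.1]
width: -0.4
gripper_force: 0.0
```

Call:
play_rows --series '[[[0,0,0.6,0,0,0,0],[0,0,0.6,0,0,0,0],[0,0,0.6,0,0,0,0],[0,0,0.6,0,0,0,0],[0,0,0.6,0,0,0,0],[0,0,0.4,0,0,0,0],[0,0,0,0,0,0,0],[0,0,0,0,0,0,0]]]'

```text
clock: 2.9
tcp_pos: [513.7, 82.1, 112.8]
eef_rot: [-0.0, -0.017, 1.0, 0.0]
force: [-0.4, -0.2, 1.0]
width: -0.2
gripper_force: 0.0
```

Call:
play_rows --series '[[[0,0,0.1,0,0,0,0],[0,0,0.1,0,0,0,0],[0,0,0.1,0,0,0,0],[0,0,0.1,0,0,0,0],[0,0,0,0,0,0,0],[0,0,0,0,0,0,0]]]'

```text
clock: 3.5
tcp_pos: [513.6, 82.0, 108.8]
eef_rot: [-0.0, -0.017, 1.0, -0.0]
force: [0.2, -0.2, -0.0]
width: -0.1
gripper_force: 0.0
```

Call:
play_rows --series '[[[0,0,0.1,0,0,0,0],[0,0,0.1,0,0,0,0],[0,0,0,0,0,0,0],[0,0,0,0,0,0,0]]]'

```text
clock: 3.9
tcp_pos: [513.6, 82.0, 106.7]
eef_rot: [-0.0, -0.017, 1.0, -0.0]
force: [-1.0, -1.0, -0.1]
width: -0.3
gripper_force: 0.0
```

Call:
play_rows --series '[[[0,0,0.1,0,0,0,0],[0,0,0.1,0,0,0,0],[0,0,0,0,0,0,0],[0,0,0,0,0,0,0]]]'

```text
clock: 4.3
tcp_pos: [513.6, 82.0, 104.7]
eef_rot: [-0.0, -0.017, 1.0, 0.0]
force: [0.9, 0.2, -0.3]
width: 0.0
gripper_force: 0.0
```

Call:
play_rows --series '[[[0,0,0.1,0,0,0,0],[0,0,0.1,0,0,0,0],[0,0,0,0,0,0,0],[0,0,0,0,0,0,0]]]'

```text
clock: 4.7
tcp_pos: [513.6, 82.0, 102.7]
eef_rot: [-0.0, -0.017, 1.0, 0.0]
force: [0.3, 0.2, -0.2]
width: -0.2
gripper_force: 0.0
```

Call:
play_rows --series '[[[0,0,0.1,0,0,0,0],[0,0,0.1,0,0,0,0],[0,0,0,0,0,0,0],[0,0,0,0,0,0,0]]]'

```text
clock: 5.1
tcp_pos: [513.6, 82.0, 100.7]
eef_rot: [-0.0, -0.017, 1.0, -0.0]
force: [0.4, 0.2, -0.4]
width: -0.2
gripper_force: 0.0
```

Run:
```python
from h import *
c=cap('side','s1'); s=sensors.read_state(); print(s['force'],s['tcp_pos'],s['joint_efforts'])
cv2.imwrite('pics/s1c.png',cv2.resize(c['color'][140:320,150:330,::-1],(600,600)))
```

```text
[ 0.95631392  0.30688101 -0.25924213] [513.65353704  81.98492616 100.78301025] [ 1.03388735e-03 -3.15643108e+01 -2.73486489e+01 -3.24144294e-04
  2.49500794e-03 -1.40897666e-05]
```

View pics/s1c.png

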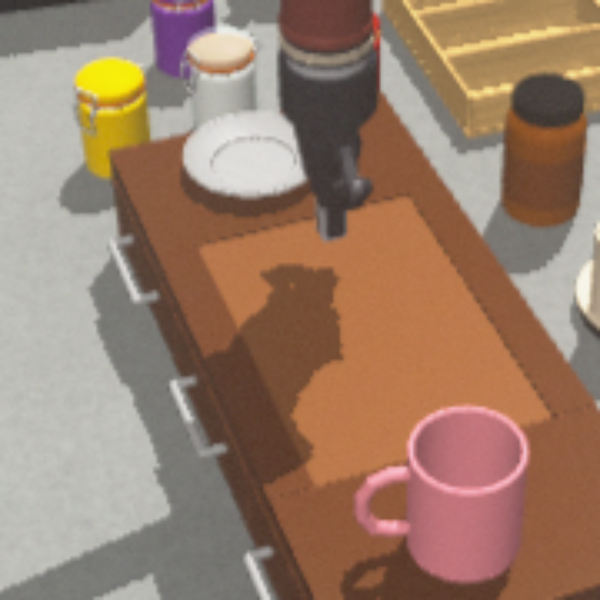

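The crop shows the closed fingertips at about (249,212) full-picture pixels, over the left part of the panel. The shadow tip is apart from them, so they may not be touching yet. I'll check against the depth map.

Run:
```python
from h import *
c=pickle.load(open('s1.pkl','rb')); W=cloud(c); W0=cloud(pickle.load(open('side0.pkl','rb')))
f,cx,cy,R,t=K(c)
for z in (100.8,108,115,120):
    p=R@np.array([513.6,82,z])+t; print(z,p[:2]/p[2]*f+[cx,cy])
for v in range(200,222,2): print(v,[tuple(W[v,u].round().astype(int)) for u in (246,249,252)],W0[v,249].round())
d=W[...,2]-W0[...,2]; m=(abs(W0[...,0]-515)<90)&(abs(W0[...,1]+4)<140)
print(np.nanmedian(W0[m][:,2]))
for y in range(-130,140,20):
    q=m&(abs(W0[...,1]-y)<10)&(W0[...,0]>530); print(y,np.nanmedian(W0[q][:,2]).round(1),np.nanmedian(d[q]).round(1))
```

```text
100.8 [249.69073615 220.30840549]
108 [249.64109612 218.32483224]
115 [249.59252276 216.3838819 ]
120 [249.55763738 214.98989179]
200 [(np.int64(501), np.int64(69), np.int64(186)), (np.int64(-9223372036854775808), np.int64(-9223372036854775808), np.int64(-9223372036854775808)), (np.int64(504), np.int64(28), np.int64(215))] [536. 154. 113.]
202 [(np.int64(502), np.int64(73), np.int64(175)), (np.int64(502), np.int64(46), np.int64(196)), (np.int64(512), np.int64(52), np.int64(189))] [533. 145. 113.]
204 [(np.int64(502), np.int64(75), np.int64(167)), (np.int64(509), np.int64(71), np.int64(169)), (np.int64(518), np.int64(71), np.int64(165))] [532. 144. 107.]
206 [(np.int64(502), np.int64(75), np.int64(160)), (np.int64(508), np.int64(69), np.int64(163)), (np.int64(517), np.int64(69), np.int64(161))] [528. 131. 110.]
208 [(np.int64(503), np.int64(78), np.int64(150)), (np.int64(507), np.int64(66), np.int64(159)), (np.int64(517), np.int64(69), np.int64(154))] [525. 122. 111.]
210 [(np.int64(502), np.int64(77), np.int64(145)), (np.int64(510), np.int64(73), np.int64(146)), (np.int64(517), np.in
[... 423 characters left out ...]
nt64(514), np.int64(90), np.int64(110)), (np.int64(522), np.int64(87), np.int64(110))] [516.  95. 106.]
218 [(np.int64(506), np.int64(90), np.int64(105)), (np.int64(511), np.int64(80), np.int64(111)), (np.int64(520), np.int64(79), np.int64(109))] [513.  86. 106.]
220 [(np.int64(501), np.int64(75), np.int64(111)), (np.int64(509), np.int64(74), np.int64(110)), (np.int64(516), np.int64(69), np.int64(112))] [510.  76. 108.]
109.4626345499214
-130 109.2 0.3
-110 109.6 0.9
-90 109.1 0.4
-70 109.2 -0.3
-50 109.7 -0.5
-30 108.9 0.8
-10 109.6 -0.4
10 109.5 -0.2
30 109.5 0.6
50 109.7 -0.3
70 109.7 -0.5
90 109.2 0.2
110 109.5 0.2
130 109.2 0.6<stdin>:6: RuntimeWarning: invalid value encountered in cast
```

Depth puts the visible fingertip end at z≈140 while the reported TCP is 101, so the fingers really are above the panel. I'll keep descending on force feedback.

Call:
play_rows --series '[[[0,0,0.4,0,0,0,0],[0,0,0.4,0,0,0,0],[0,0,0.4,0,0,0,0],[0,0,0.4,0,0,0,0],[0,0,0.4,0,0,0,0],[0,0,0,0,0,0,0],[0,0,0,0,0,0,0]]]'

```text
clock: 5.85
tcp_pos: [513.5, 82.0, 80.6]
eef_rot: [-0.0, -0.017, 1.0, 0.0]
force: [0.3, -0.4, 0.5]
width: -0.0
gripper_force: 0.0
```

Run:
```python
from h import *
c=cap('side','s2'); W=cloud(c); W0=cloud(pickle.load(open('side0.pkl','rb'))); s=sensors.read_state(); print(s['force'],s['tcp_pos'],s['width'],s['joints'],s['eef_rot'])
d=abs(W-W0)[...,1]>12
for v in range(200,226,1):
    u=np.where(d[v,235:262])[0]+235
    print(v, (u.min(),u.max(),np.nanmedian(W[v,u],0).round()) if len(u) else None)
```

```text
[ 0.28247531 -0.08546265  0.30486139] [513.75599777  82.01006684  80.84558735] 0.056496938926302406 [ 2.33345485e-02  1.25847354e-01  1.94974164e+00  1.89047724e-06
  1.06589585e+00 -1.58072372e+00] [ 5.38974964e-05 -1.66297456e-02  9.99861715e-01  1.18864900e-06]
200 (np.int64(243), np.int64(260), array([508.,  38., 207.]))
201 (np.int64(243), np.int64(261), array([507.,  30., 209.]))
202 (np.int64(243), np.int64(261), array([508.,  27., 206.]))
203 (np.int64(244), np.int64(261), array([507.,  24., 207.]))
204 (np.int64(244), np.int64(260), array([504.,  27., 200.]))
205 (np.int64(245), np.int64(259), array([503.,  31., 192.]))
206 (np.int64(245), np.int64(258), array([503.,  36., 187.]))
207 (np.int64(245), np.int64(257), array([503.,  48., 173.]))
208 (np.int64(246), np.int64(256), array([505.,  53., 168.]))
209 (np.int64(245), np.int64(253), array([504.,  69., 150.]))
210 (np.int64(245), np.int64(253), array([508.,  70., 147.]))
211 (np.int64(245), np.int64(253), array([509.,  71., 143.]))
212 (np.int64(245), np.int64(253), array([507.,  70., 142.]))
213 (np.int64(245), np.int64(253), array([508.,  71., 137.]))
214 (np.int64(245), np.int64(253), array([508.,  71., 133.]))
215 (np.int64(246), np.int64(253), array([509.,  69., 130.]))
216 (np.int64(246), np.int64(251), array([509.,  71., 125.]))
217 (np.int64(248), np.int64(248), array([507.,  74., 121.]))
218 None
219 None
220 None
221 None
222 None
223 None
224 None
225 None
```

Call:
play_rows --series '[[[0,0,0.3,0,0,0,0],[0,0,0.3,0,0,0,0],[0,0,0.2,0,0,0,0],[0,0,0,0,0,0,0]]]'

```text
clock: 6.3
tcp_pos: [513.2, 82.0, 72.3]
eef_rot: [-0.001, -0.017, 1.0, -0.0]
force: [-0.1, -0.6, 0.1]
width: -0.2
gripper_force: 0.0
```

Call:
play_rows --series '[[[0,0,0.1,0,0,0,0],[0,0,0.1,0,0,0,0],[0,0,0,0,0,0,0]]]'

```text
clock: 6.6
tcp_pos: [513.8, 82.0, 71.2]
eef_rot: [-0.0, -0.017, 1.0, -0.0]
force: [-1.0, -0.3, 2.3]
width: -0.1
gripper_force: 1.4
```

Call:
play_rows --series '[[[0,0,0.1,0,0,0,0],[0,0,0.1,0,0,0,0],[0,0,0,0,0,0,0]]]'

```text
clock: 6.9
tcp_pos: [513.8, 81.9, 70.5]
eef_rot: [-0.0, -0.017, 1.0, -0.0]
force: [-4.4, -1.2, 10.1]
width: 0.4
gripper_force: 5.1
```

Call:
play_rows --series '[[[0,0,0,0,0,0,0],[0,0,0,0,0,0,0],[0,0,0,0,0,0,0]]]'

```text
clock: 7.2
tcp_pos: [513.8, 81.9, 70.5]
eef_rot: [-0.0, -0.017, 1.0, -0.0]
force: [-3.9, 0.9, 9.3]
width: -0.5
gripper_force: 5.0
```

Call:
play_rows --series '[[[0,0,0.1,0,0,0,0],[0,0,0,0,0,0,0],[0,0,0,0,0,0,0]]]'

```text
clock: 7.5
tcp_pos: [513.9, 81.9, 70.1]
eef_rot: [-0.0, -0.017, 1.0, -0.0]
force: [-5.4, -1.0, 13.4]
width: -0.0
gripper_force: 6.7
```

Call:
play_rows --series '[[[0,0,-0.4,0,0,0,0],[0,0,-0.8,0,0,0,0],[0,-2.8,0,0,0,0,0],[0,-2.8,0,0,0,0,0],[0,-2.8,0,0,0,0,0],[0,-2.8,0,0,0,0,0],[0,0,0.4,0,0,0,0],[0,0,0.3,0,0,0,0],[0,0,0.1,0,0,0,0],[0,0,0.1,0,0,0,0],[0,0,0,0,0,0,0],[0,0,0,0,0,0,0]]]'

```text
clock: 8.7
tcp_pos: [517.0, -29.4, 71.1]
eef_rot: [-0.001, -0.017, 1.0, -0.0]
force: [-3.5, -0.4, 5.1]
width: -0.1
gripper_force: 2.3
```

Call:
play_rows --series '[[[0,0,0.1,0,0,0,0],[0,0,0,0,0,0,0],[0,0,0,0,0,0,0]]]'

```text
clock: 9.0
tcp_pos: [517.0, -29.4, 70.6]
eef_rot: [-0.001, -0.017, 1.0, 0.0]
force: [-5.7, -0.2, 8.8]
width: -0.1
gripper_force: 4.1
```

Call:
play_rows --series '[[[0,0,0.1,0,0,0,0],[0,0,0,0,0,0,0],[0,0,0,0,0,0,0],[0,0,0,0,0,0,0]]]'

```text
clock: 9.4
tcp_pos: [517.0, -29.4, 70.3]
eef_rot: [-0.001, -0.017, 1.0, 0.0]
force: [-5.5, -0.8, 11.7]
width: 0.0
gripper_force: 5.7
```

Call:
play_rows --series '[[[0,0,-0.4,0,0,0,0],[0,0,-0.7,0,0,0,0],[0,2.9,0,0,0,0,0],[0,2.85,0,0,0,0,0],[0,0,0.4,0,0,0,0],[0,0,0.3,0,0,0,0],[0,0,0.1,0,0,0,0],[0,0,0,0,0,0,0],[0,0,0,0,0,0,0],[0,0,0,0,0,0,0]]]'

```text
clock: 10.4
tcp_pos: [515.5, 26.9, 71.7]
eef_rot: [0.0, -0.016, 1.0, -0.0]
force: [0.6, 0.0, 0.4]
width: -0.2
gripper_force: 0.0
```

Call:
play_rows --series '[[[0,0,0.1,0,0,0,0],[0,0,0,0,0,0,0],[0,0,0,0,0,0,0],[0,0,0,0,0,0,0]]]'

```text
clock: 10.8
tcp_pos: [515.7, 26.9, 71.5]
eef_rot: [0.0, -0.017, 1.0, -0.0]
force: [-2.6, -1.6, 4.7]
width: 0.2
gripper_force: 2.7
```

Call:
play_rows --series '[[[0,0,0.08,0,0,0,0],[0,0,0,0,0,0,0],[0,0,0,0,0,0,0],[0,0,0,0,0,0,0]]]'

```text
clock: 11.2
tcp_pos: [515.7, 26.9, 71.5]
eef_rot: [-0.0, -0.017, 1.0, -0.001]
force: [-4.3, -1.9, 9.3]
width: -0.2
gripper_force: 4.7
```

The panel is rigid here: +4.6 N moved it 0.0 mm, against about 1 mm per 10 N at 56 mm to either side. I'll hold a moment longer, lift off, and meanwhile refine the jar position and the fingertip height offset.

Call:
play_rows --series '[[[0,0,0.02,0,0,0,0],[0,0,0,0,0,0,0],[0,0,0,0,0,0,0],[0,0,0,0,0,0,0],[0,0,-0.5,0,0,0,0],[0,0,-3,0,0,0,4],[0,0,-4,0,0,0,8.5],[0,0,-4,0,0,0,8.5]]]'

```text
clock: 12.0
tcp_pos: [514.7, 27.6, 185.0]
eef_rot: [-0.001, -0.017, 1.0, 0.0]
force: [-0.5, 0.5, -0.8]
width: 43.2
gripper_force: 0.0
```

Run:
```python
from h import *
s=pickle.load(open('side0.pkl','rb')); S=cloud(s)
m=(np.hypot(S[...,0]-183,S[...,1]-597)<90)&(S[...,2]>130)
print('tip z at start (open)',np.sort(S[m][:,2])[:40:4].round())
c=pickle.load(open('top0.pkl','rb')); W=cloud(c)
for nm,cc,w in(('top',c,W),('side',s,S)):
    hsv=cv2.cvtColor(cc['color'],cv2.COLOR_RGB2HSV).astype(int)
    q=(np.hypot(w[...,0]-517,w[...,1]-437)<55)&(w[...,2]>92)&(hsv[...,2]>110)&(hsv[...,1]<90)
    e=cv2.findContours(q.astype(np.uint8),0,1)[0]; e=max(e,key=cv2.contourArea)
    (u,v),ax,a=cv2.fitEllipse(e); print(nm,(u,v),ax,a,ray(cc,u,v,104).round(1),ray(cc,u,v,98).round(1))
# foot/glass from side cloud: points of body 10-75 height
q=(np.hypot(S[...,0]-517,S[...,1]-437)<60)&(S[...,2]>12)&(S[...,2]<78); print(q.sum(), S[q].min(0).round(),S[q].max(0).round())
c=cap('side','s3'); w=cloud(c); st=sensors.read_state(); print(st['tcp_pos'],st['width'],st['force'])
m=(np.hypot(w[...,0]-515,w[...,1]-27)<75)&(w[...,2]>125)
print(np.sort(w[m][:,2])[:60:5].round())
```

```text
tip z at start (open) [246. 248. 249. 249. 250. 251. 253. 254. 255. 255.]
top (152.83522033691406, 233.1435546875) (18.470489501953125, 19.34600830078125) 7.476955890655518 [519.6 438.9 104. ] [519.8 440.3  98. ]
side (215.5225372314453, 153.35116577148438) (11.148468017578125, 19.869428634643555) 86.46920776367188 [513.2 431.7 104. ] [515.3 440.6  98. ]
240 [474. 402.  13.] [547. 448.  78.]
[520.28211232  27.3071038  193.82142995] 50.66622384784919 [ 2.24326446 -0.08140883  4.29155271]
[225. 227. 227. 229. 230. 233. 234. 235. 236. 237. 238. 239.]
```

The fingertip offset is constant at about +37 mm: start and now agree. The jar axis is at about (517,438). Next I go over the jar with the gripper open.

Call:
play_rows --series '[[[-0.09,2.93,0,0,0,0,8.5],[-0.09,2.93,0,0,0,0,8.5],[-0.09,2.93,0,0,0,0,8.5],[-0.09,2.93,0,0,0,0,8.5],[-0.09,2.93,0,0,0,0,8.5],[-0.09,2.93,0,0,0,0,8.5],[-0.09,2.93,0,0,0,0,8.5],[-0.09,2.93,0,0,0,0,8.5],[-0.09,2.93,0,0,0,0,8.5],[-0.09,2.93,0,0,0,0,8.5],[-0.09,2.93,0,0,0,0,8.5],[-0.09,2.93,0,0,0,0,8.5],[-0.09,2.93,0,0,0,0,8.5],[-0.09,2.93,0,0,0,0,8.5],[0,0,0,0,0,0,8.5],[0,0,0,0,0,0,8.5],[0,0,0,0,0,0,8.5]]]'

```text
clock: 13.75
tcp_pos: [514.4, 437.0, 184.2]
eef_rot: [-0.0, -0.016, 1.0, -0.0]
force: [-0.3, 0.0, -1.0]
width: 85.3
gripper_force: 0.0
```

Call:
play_rows --series '[[[-0.2,0.1,2,0,0,0,8.5],[0,0,2,0,0,0,8.5],[0,0,2,0,0,0,8.5],[0,0,2,0,0,0,8.5],[0,0,2,0,0,0,8.5],[0,0,1.8,0,0,0,8.5],[0,0,0,0,0,0,8.5],[0,0,0,0,0,0,8.5]]]'

```text
clock: 14.55
tcp_pos: [516.4, 438.3, 66.6]
eef_rot: [-0.0, -0.016, 1.0, -0.0]
force: [-0.2, 0.5, 0.6]
width: 85.4
gripper_force: 0.0
```

Run:
```python
from h import *
c=cap('side','s4'); t=cap('top','t4')
cv2.imwrite('pics/c4.png',cv2.hconcat([cv2.resize(c['color'][80:230,140:290,::-1],(400,400),interpolation=3),cv2.resize(t['color'][160:310,80:230,::-1],(400,400))]))
W=cloud(c); print(sensors.read_state()['tcp_pos'])
```

```text
[517.55022291 439.46350293  68.40110364]
```

View pics/c4.png

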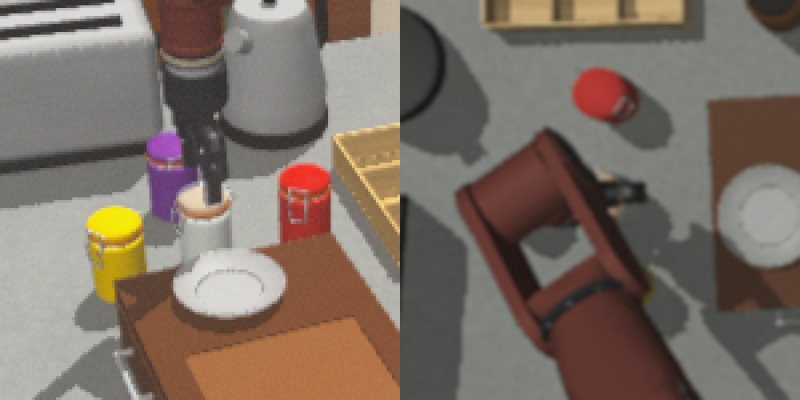

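The side crop shows the near finger just in front of the lid at (212,200). In the top crop, the finger line passes over the lid at (605,190). I'll descend in two stages, watching the force.

Call:
play_rows --series '[[[0,0,0.5,0,0,0,8.5],[0,0,0.5,0,0,0,8.5],[0,0,0.5,0,0,0,8.5],[0,0,0.3,0,0,0,8.5],[0,0,0,0,0,0,8.5]]]'

```text
clock: 15.15
tcp_pos: [515.7, 438.6, 47.7]
eef_rot: [-0.001, -0.017, 1.0, -0.0]
force: [0.5, -0.5, -0.7]
width: 85.0
gripper_force: 0.0
```

Call:
play_rows --series '[[[0,0,1,0,0,0,8.5],[0,0,1,0,0,0,8.5],[0,0,1,0,0,0,8.5],[0,0,0.5,0,0,0,8.5],[0,0,0.3,0,0,0,8.5],[0,0,0,0,0,0,8.5]]]'

```text
clock: 15.75
tcp_pos: [516.0, 438.7, 9.9]
eef_rot: [-0.001, -0.017, 1.0, -0.0]
force: [-0.8, -0.5, 0.7]
width: 84.9
gripper_force: 0.0
```

Call:
play_rows --newtons 45 --series '[[[0,0,0.3,0,0,0,8.5],[0,0,0.2,0,0,0,8.5],[0,0,0,0,0,0,8.5],[0,0,0,0,0,0,7.2],[0,0,0,0,0,0,6.6],[0,0,0,0,0,0,6.0],[0,0,0,0,0,0,5.5],[0,0,0,0,0,0,5.5],[0,0,0,0,0,0,5.5],[0,0,0,0,0,0,5.5]]]'

```text
clock: 16.75
tcp_pos: [517.3, 440.5, 7.2]
eef_rot: [0.001, -0.017, 1.0, 0.001]
force: [-1.4, 5.2, 5.7]
width: 64.8
gripper_force: 51.7
```

Call:
play_rows --series '[[[0,0,-0.2,0,0,0,5.5],[0,0,-0.5,0,0,0,5.5],[0,0,-1,0,0,0,5.5],[0,0,-1.5,0,0,0,5.5],[0,0,0,0,0,0,5.5],[0,0,0,0,0,0,5.5]]]'

```text
clock: 17.35
tcp_pos: [517.2, 439.2, 39.0]
eef_rot: [0.001, -0.017, 1.0, 0.0]
force: [0.1, 0.2, -5.9]
width: 65.2
gripper_force: 51.5
```

Run:
```python
from h import *
c=cap('side','s5'); W=cloud(c)
cv2.imwrite('pics/c5.png',cv2.resize(c['color'][80:230,140:290,::-1],(600,600),interpolation=3))
```

```text
(no output)
```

View pics/c5.png

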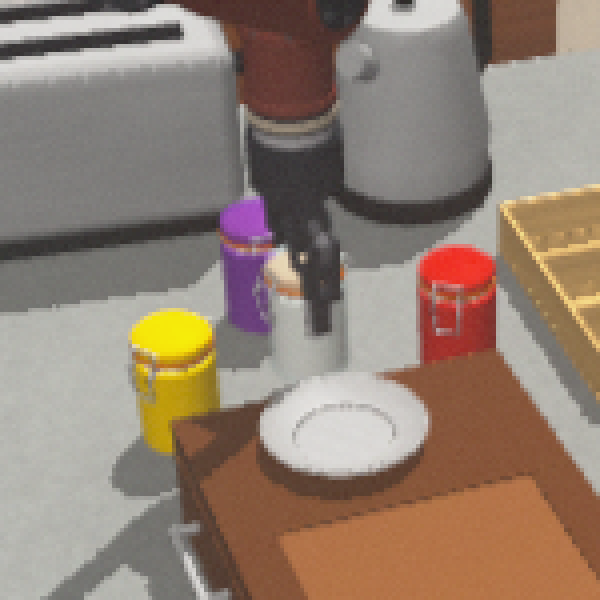

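The jar hangs upright in the fingers at crop (308,300), with 5.9 N on the wrist. I lift it over the saucer height and carry it over the rail.

Call:
play_rows --series '[[[0,0,-1.5,0,0,0,5.5],[0,0,-2.5,0,0,0,5.5],[0,0,-2.5,0,0,0,5.5],[0,0,-2.5,0,0,0,5.5],[0,0,-2.5,0,0,0,5.5],[0,0,-1.5,0,0,0,5.5],[0,0,0,0,0,0,5.5],[0,0,0,0,0,0,5.5]]]'

```text
clock: 18.2
tcp_pos: [516.1, 438.7, 167.4]
eef_rot: [-0.0, -0.017, 1.0, -0.0]
force: [-0.5, -0.4, -7.3]
width: 64.8
gripper_force: 52.2
```

Call:
play_rows --series '[[[0.04,-1.2,0,0,0,0,5.5],[0.09,-2.5,0,0,0,0,5.5],[0.09,-2.5,0,0,0,0,5.5],[0.09,-2.5,0,0,0,0,5.5],[0.09,-2.5,0,0,0,0,5.5],[0.09,-2.5,0,0,0,0,5.5],[0.09,-2.5,0,0,0,0,5.5],[0.09,-2.5,0,0,0,0,5.5],[0.09,-2.5,0,0,0,0,5.5],[0.09,-2.5,0,0,0,0,5.5],[0.09,-2.5,0,0,0,0,5.5],[0.09,-2.5,0,0,0,0,5.5],[0.09,-2.5,0,0,0,0,5.5],[0.09,-2.5,0,0,0,0,5.5],[0.09,-2.5,0,0,0,0,5.5],[0.09,-2.5,0,0,0,0,5.5],[0.04,-1.5,0,0,0,0,5.5],[0.04,-1,0,0,0,0,5.5],[0,0,0,0,0,0,5.5],[0,0,0,0,0,0,5.5]]]'

```text
clock: 20.2
tcp_pos: [515.1, 27.3, 167.5]
eef_rot: [-0.0, -0.016, 1.0, 0.001]
force: [-0.4, -0.2, -6.5]
width: 64.7
gripper_force: 52.4
```

Call:
play_rows --series '[[[0,-0.06,0.6,0,0,0,5.5],[0,0,1,0,0,0,5.5],[0,0,1,0,0,0,5.5],[0,0,0.8,0,0,0,5.5],[0,0,0.6,0,0,0,5.5],[0,0,0.3,0,0,0,5.5],[0,0,0.2,0,0,0,5.5],[0,0,0,0,0,0,5.5],[0,0,0,0,0,0,5.5]]]'

```text
clock: 21.1
tcp_pos: [515.8, 26.0, 123.2]
eef_rot: [0.0, -0.017, 1.0, -0.0]
force: [-0.2, 0.3, -6.1]
width: 65.0
gripper_force: 52.4
```

Call:
play_rows --series '[[[0,0,0.1,0,0,0,5.5],[0,0,0.1,0,0,0,5.5],[0,0,0.1,0,0,0,5.5],[0,0,0,0,0,0,5.5],[0,0,0,0,0,0,5.5]]]'

```text
clock: 21.6
tcp_pos: [515.4, 26.1, 119.7]
eef_rot: [-0.0, -0.017, 1.0, 0.0]
force: [-0.2, -0.5, -6.7]
width: 65.1
gripper_force: 52.4
```

Run:
```python
from h import *
c=cap('side','s6'); W=cloud(c)
cv2.imwrite('pics/c6.png',cv2.resize(c['color'][150:300,190:340,::-1],(600,600),interpolation=3))
```

```text
(no output)
```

View pics/c6.png

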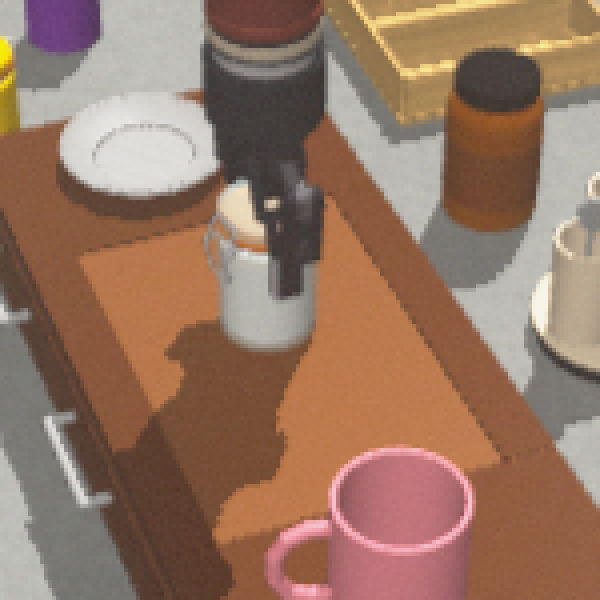

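The crop shows the jar upright just above the panel, foot at about (268,345). I'll lower it in 1 mm steps until it touches.

Call:
play_rows --series '[[[0,0,0.1,0,0,0,5.5],[0,0,0.1,0,0,0,5.5],[0,0,0.1,0,0,0,5.5],[0,0,0,0,0,0,5.5],[0,0,0,0,0,0,5.5]]]'

```text
clock: 22.15
tcp_pos: [515.4, 26.1, 116.7]
eef_rot: [-0.0, -0.017, 1.0, -0.0]
force: [0.3, 0.3, -5.4]
width: 64.9
gripper_force: 52.4
```

Call:
play_rows --series '[[[0,0,0.1,0,0,0,5.5],[0,0,0.05,0,0,0,5.5],[0,0,0,0,0,0,5.5],[0,0,0,0,0,0,5.5]]]'

```text
clock: 22.55
tcp_pos: [515.4, 26.1, 115.3]
eef_rot: [-0.0, -0.017, 1.0, 0.0]
force: [0.4, -0.6, -6.0]
width: 64.8
gripper_force: 52.4
```

Call:
play_rows --series '[[[0,0,0.05,0,0,0,5.5],[0,0,0.05,0,0,0,5.5],[0,0,0,0,0,0,5.5],[0,0,0,0,0,0,5.5]]]'

```text
clock: 22.95
tcp_pos: [515.6, 26.1, 115.1]
eef_rot: [0.0, -0.017, 1.0, -0.0]
force: [-3.6, 0.3, 1.9]
width: 65.1
gripper_force: 52.7
```

Call:
play_rows --series '[[[0,0,0.05,0,0,0,5.5],[0,0,0.05,0,0,0,5.5],[0,0,0,0,0,0,5.5],[0,0,0,0,0,0,5.5]]]'

```text
clock: 23.35
tcp_pos: [515.6, 26.1, 115.1]
eef_rot: [0.0, -0.017, 1.0, -0.0]
force: [-6.8, 1.0, 7.5]
width: 64.9
gripper_force: 53.5
```

Firm contact on a rigid spot. I'll ease off the extra push, open, and retreat straight up.

Call:
play_rows --newtons 20 --series '[[[0,0,-0.07,0,0,0,5.5],[0,0,-0.07,0,0,0,5.5],[0,0,0,0,0,0,6.3],[0,0,0,0,0,0,6.6],[0,0,0,0,0,0,6.9],[0,0,0,0,0,0,7.5],[0,0,0,0,0,0,8.4],[0,0,0,0,0,0,8.4],[0,0,0,0,0,0,8.4],[0,0,0,0,0,0,8.4]]]'

```text
clock: 24.35
tcp_pos: [515.5, 26.1, 114.7]
eef_rot: [0.0, -0.017, 1.0, -0.0]
force: [-0.1, 0.8, -0.4]
width: 84.1
gripper_force: 0.0
```

Call:
play_rows --series '[[[0,0,-0.3,0,0,0,8.4],[0,0,-1,0,0,0,8.4],[0,0,-1.5,0,0,0,8.4],[0,0,-2,0,0,0,8.4],[0,0,-3,0,0,0,8.4],[0,0,-3,0,0,0,8.4],[0,0,-3,0,0,0,8.4],[2,0,-2,0,0,0,8.4],[4,0,0,0,0,0,8.4],[4,0,0,0,0,0,8.4],[2,0,0,0,0,0,8.4],[0,0,0,0,0,0,8.4],[0,0,0,0,0,0,8.4]]]'

```text
clock: 25.65
tcp_pos: [396.3, 22.1, 274.2]
eef_rot: [0.002, -0.017, 1.0, -0.0]
force: [0.8, -1.2, 0.7]
width: 84.3
gripper_force: 0.0
```

Run:
```python
from h import *
c=cap('side','s7'); t=cap('top','t7')
cv2.imwrite('pics/c7.png',cv2.hconcat([cv2.resize(c['color'][150:300,190:340,::-1],(400,400),interpolation=3),cv2.resize(t['color'][150:300,190:390,::-1],(400,300))[:, :] if 0 else cv2.resize(t['color'][150:300,215:365,::-1],(400,400))]))
W=cloud(c);W0=cloud(pickle.load(open('side0.pkl','rb')))
m=(abs(W0[...,0]-515)<85)&(abs(W0[...,1]+4)<135)&(abs(W[...,2]-W0[...,2])<10)
for y in range(-130,140,30):
    q=m&(abs(W0[...,1]-y)<15); print(y,q.sum(),(W[q][:,2]-W0[q][:,2]).mean().round(2))
q=(np.hypot(W[...,0]-512,W[...,1]-26)<50)&(W[...,2]>135); p=W[q]; b=p[p[:,2]>205]; print('lid',p.max(0),np.median(b,0))
```

```text
-130 277 -0.12
-100 544 0.1
-70 561 0.25
-40 514 -0.07
-10 494 0.21
20 333 0.5
50 264 -0.27
80 242 -0.18
110 224 0.09
lid [556.07839843  52.50979398 220.20778719] [511.2777842   18.74546532 212.52084705]
```

View pics/c7.png

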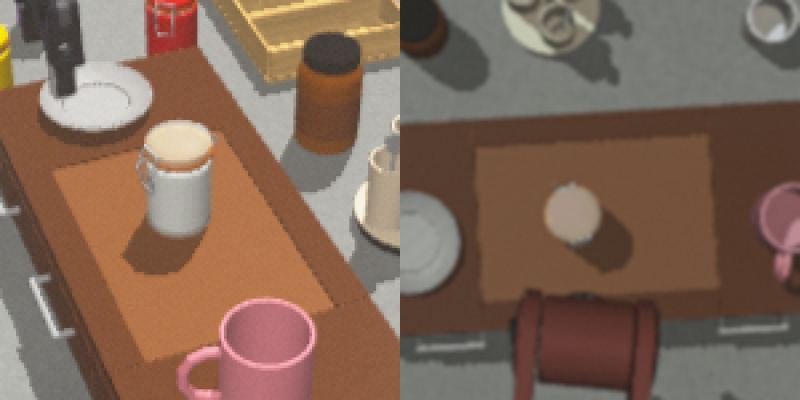

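The jar stands upright on the panel (top crop (573,213)), the panel is flat to within ±0.5 mm, and everything else is undisturbed. Handing in.

```bash
python3 -c "
from cell import r
print(r.job_done())"
```

```text
the job is handed in; nothing more can be done
None
```

The job is handed in, but the verdict was not shown: I found the rail near cabinet y = +31 mm, leaned on it with about 9 N without it giving, and set the jar down upright over it, with the panel flat in the depth image.

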